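# Tip the chilling ball into the dark gourd under the low shelf

### The job

Pick up the copper scoop by its handle with the steel chilling ball lying in it, bring it in under the cabinet's low clear shelf and tip it sideways so that the ball rolls into the dark gourd, without knocking the cabinet or shifting either gourd. Then set the empty scoop down upright on the table outside the cabinet and let go of it.

Things in the scene. Friction and masses are not known exactly. Their poses are not given: they have to be found in the camera images.
- scoop: Copper scoop. Bowl: shallow cone, radius 14 (base) to 38 mm (rim), rim 18 mm high, wall 3 mm, slope 37 deg: rolled 40 to 50 deg about its own x, it spills the ball. Origin: centre of the bowl's underside, z up. Wooden handle towards -x: level bar 12 mm wide (y) and high, x -75 to -179, centre 45 mm up; grip across y at x -125. Foot at x -174. Starts on the table, handle to robot and right.
- ball: Solid steel chilling ball, 20 mm in diameter, 0.03 kg, origin at its centre. It starts lying loose in the scoop's bowl.
- dark_gourd: Dark brown wooden drinking gourd, open at the top, standing loose on the cabinet floor, 0.18 kg. Height 85 mm, greatest outside radius 42 mm, mouth 30 mm inside and 35 mm outside radius, inner floor 8 mm up. Origin: centre of its underside, z up.
- pale_gourd: The same gourd in pale wood, to be left alone; it stands beside the dark one, on its left or right.
- cabinet: Fixed white cabinet, open front. Origin at table height, midway between the gourd places; x points inwards, y left. Floor 10 mm thick; side walls 220 mm high, inner faces y +-202 mm; clear low shelf right across, underside 195 and top 201 mm above the table. All reach from x -50 (front edge) to x +80 mm (glass back). Gourds stand near x 0, y -90 and +90. The door lies along its left outside.
Mind the look-alikes: they are no part of the job. Of the things like the scoop, leave any that is pink; of the rest the larger one is meant.

How it is judged:
By the outcome, as a careful person would: the job done as asked, in the order asked, and still so for the second after the job is handed in, with the robot touching nothing.
It also fails if it takes over 64 s, if anything falls off the work surface, if the arm or the gripper's body presses on something with over 40 N, if the wrist force passes 120 N, or if a joint passes its speed limit or range.

### The arm

A 7-joint arm with a two-finger parallel gripper is mounted at the origin on the work surface. World frame = base frame: x ahead of the robot, y to its left, z up, the work surface at z = 0. Lengths are in mm, angles in rad, forces in N, time in s.
With the tool pointing down it reaches from about 400 to 875 mm from the base axis. Payload 4.4 kg.
Tool frame: the origin (TCP) lies on the mounting face of the last link; the fingertips stand 173 mm ahead of it and the grasp point (between the pads) lies 155 mm ahead of it; z points along the fingers, y is the line along which they close (so a half turn about z gives the same grasp; the last joint's range is limited). The gripper opens to 85 mm and grips with 20 to 120 N. Pads are 22 mm wide; open, the fingers measure 114 mm over their backs; the gripper's body (76 mm by 85 mm) begins 54 mm behind the grasp point. The pads swing forward as they close: fully open they stand 13 mm farther back than shut.
Start: joints at [1.091, 0.628, 0.038, 1.517, -0.027, 0.996, -0.02], TCP at [261.381, -595.143, 404.713] pointing down, gripper open.
Joint ranges: [-3.06, 3.06], [-0.37, 2.12], [-1.25, 1.32], [0.18, 2.47], [-1.1, 4.24], [0.23, 1.98], [-2.94, 2.94]. Speed limits (rad/s): [2.57, 2.57, 3.14, 3.14, 3.14, 3.14, 3.14].

### API

Orientations are given as [roll, pitch, yaw] about the fixed x, y, z axes, in that order (R = Rz(yaw) Ry(pitch) Rx(roll)).
In Python, from cell import * gives the robot as it stands. The module is installed in compiled form; this text tells all that it offers.
- The arm moves only by the tool jog_arm, never from a script. Its argument "steps" is a list of rows, each a list of 7 numbers: the opening, from -1 (shut) to 1 (fully open), so that 0 is half open, then the shift along the tool's x, y, z as a fraction of full scale, then the turn, a rotation vector about the tool's x, y, z as a fraction of full scale. A call has 1 to 10 rows; each row shifts and turns the commanded pose from where the row before left it, along the tool's axes as they then stand; what a row does not reach is not made up. Full scale, the value 1, is 500 mm for a shift and 2 rad for a turn. A row lasts 1/8 s, in which the tool goes at most 62.5 mm and 10.7 degrees, less where a joint would pass 70% of its speed; a pose out of reach is approached as far as the arm can. A call with a number of a shift or a turn outside -1 to 1 is refused whole. A call with a gripper value outside its range is refused whole. The fingers move at their own pace and stop on an object; the grip force is fixed at half the most. Time passes only in rows, so rows that do not move let the fingers close. It gives the time, the measured TCP pose, the force, the opening and the grip force at its end, in the units of the state.
- read_state(): the state, without advancing time (a new reading comes with each control period).
- get_image(name): name is "scene" or "top" or "wrist"; returns a dict with "pixels" (400x640x3 uint8, red, green, blue), "depth" (400x640 float32, mm along the optical axis (not along the pixel's ray), 0 where there is no reading), "vertical_fov" (degrees; the focal length in pixels is half the picture's height over the tangent of half this angle, whatever the lens; pixels are square), "cx", "cy" (the principal point, pixels), "k1" (the pictures are not rectified: a ray, as slopes to the right and down, at radius r is drawn at 1 + k1 r^2 times it, then the intrinsics apply), "R" (3x3) and "t" (3): a world point X has camera coordinates R X + t. Camera axes: x right, y down, z forward; pixel columns grow to the right and rows downward; lengths in mm; the calibration is good to about 2 mm. A picture is of the moment at which its call begins.
- finish_job(): hands the job in; it is judged then, once.
The state is a dict: "clock": time; "qpos": joint angles; "qd": joint speeds; "tau": joint torques, N m; "eef_pos": TCP position; "tool_rot": TCP orientation; "force": force on the tool from outside, world axes, zero at the start; "torque": the same for the moment, N m; "width": finger opening in mm; "gripper_force": force on a finger pad.
Only numpy, scipy, OpenCV 4.12 (cv2) and the standard library are available. Lean on these libraries where they do the work, as an engineer would, in place of code of your own. Each camera call takes 0.05 s, during which the arm holds its last target. There are 200 camera calls.

## Working session

There is one attempt and no reset: what is moved stays moved. The work goes in short steps, Python scripts to look and compute and a tool call to move; the robot and the scene stay as the last step left them, time stands still between calls to the robot, and variables do not carry over. Pictures are saved under pics/ and viewed, at most 10 in all, crops included, and the job is handed in when it is done.

Besides the shell and the picture viewer there is one more tool, called after "Emit:" as name(argument=value, ...), one argument or row to a line, values as JSON. jog_arm: Moves the arm, as the interface text tells. Shift numbers are shares of 500 mm and turn numbers shares of 2 rad, none past 1 either way. Its arguments: {"type":"object","properties":{"steps":{"type":"array"}},"required":["steps"]}

```bash
mkdir -p pics
cat > h.py <<'E'
from cell import *
import numpy as np, cv2
def save(im,name,crop=None,scale=1):
    p=im["pixels"][:,:,::-1]
    if crop: x0,y0,x1,y1=crop; p=p[y0:y1,x0:x1]
    cv2.imwrite("pics/"+name,cv2.resize(p,None,fx=scale,fy=scale,interpolation=cv2.INTER_CUBIC))
def world(im,u,v,d=None,z=None):
    f=200/np.tan(np.radians(im["vertical_fov"])/2)
    K=np.array([[f,0,im["cx"]],[0,f,im["cy"]],[0,0,1.]])
    s=cv2.undistortPoints(np.array([[[u,v]]],float),K,np.array([im["k1"],0,0,0.]))[0,0]
    ray=np.array([s[0],s[1],1.]);R=np.array(im["R"]);t=np.array(im["t"])
    c=-R.T@t; w=R.T@ray
    if z is not None: return c+w*(z-c[2])/w[2]
    if d is None:
        d=im["depth"][int(round(v)),int(round(u))]
    return c+w*d
E
python3 - <<'E'
from h import *
a=get_image("scene");b=get_image("top")
save(a,"s0.png",scale=1.25);save(b,"t0.png",scale=1.25)
import pickle;pickle.dump((a,b),open("im0.pkl","wb"))
s=read_state();print(s)
E
```

```text
{'clock': 0.1, 'qpos': array([ 1.09118045,  0.62924795,  0.03838898,  1.51827462, -0.02699252,
        0.99632257, -0.02001824]), 'qd': array([ 3.59684793e-05, -3.22690721e-03,  9.06261560e-05, -1.47396406e-03,
        3.14770055e-04, -7.52240230e-04, -1.25658604e-03]), 'tau': array([ 3.29380004e-03, -5.64523745e+01,  1.23078134e+00, -1.93972403e+01,
        1.13944596e-02,  5.41644826e-03, -1.79349809e-05]), 'eef_pos': array([ 261.31421583, -594.86357574,  403.88134289]), 'tool_rot': array([-3.13985612e+00, -8.87086339e-06,  4.13846671e-01]), 'force': array([ 0.03135581, -0.02935591, -0.40556202]), 'torque': array([0.05181227, 0.02943447, 0.04051905]), 'gripper_force': 0.0, 'width': 85.57302825363803}
```

View pics/s0.png

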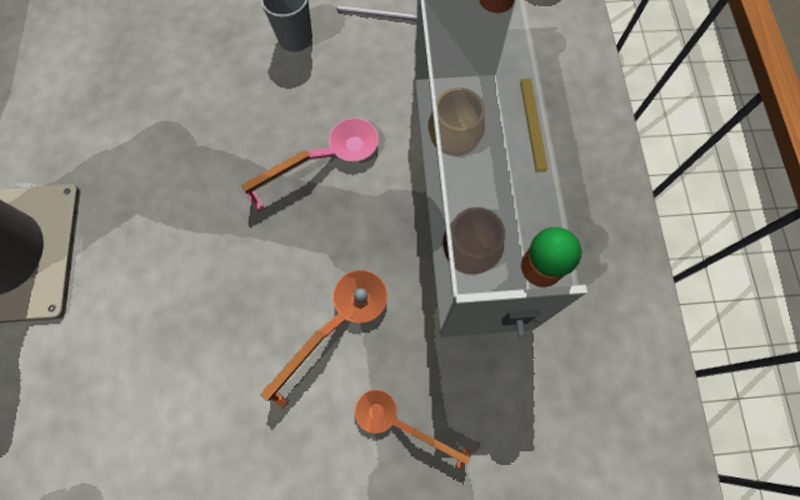

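View pics/t0.png

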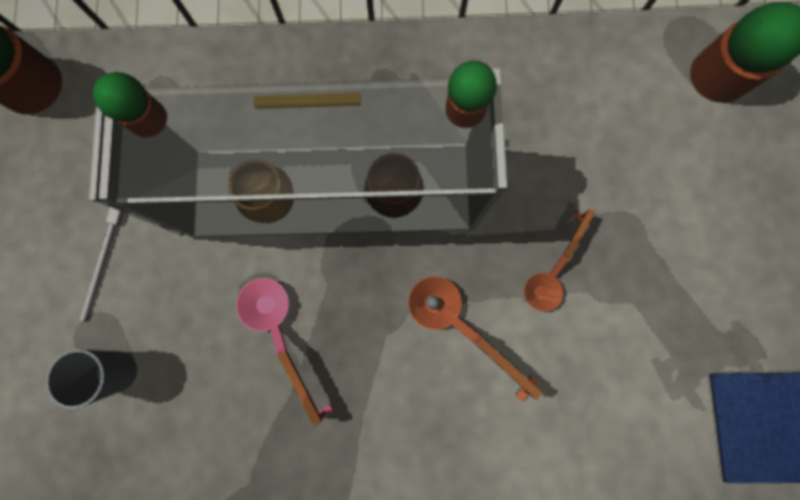

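The top picture shows three scoop-like things: pink at (263,303), small copper at (544,292), and large copper holding the ball at (435,303). The large copper one is meant. The dark gourd is at (393,185), on the right (robot's view), and the pale gourd at (258,190).

Run:
```python
from h import *
import pickle
a,b=pickle.load(open("im0.pkl","rb"))
save(b,"t1.png",(280,110,460,340),3.3/1.27)
for n,(u,v) in dict(ball=(434,302),bowlc=(435,303),h1=(480,339),h2=(535,393),hm=(505,362),gd=(393,185),cabFL=(194,237),cabFR=(470,229),shelfR=(497,190),shelfM=(300,198),shelfL=(130,200),plantR=(472,85)).items():
    print(n,world(b,u/1.25,v/1.25).round(), 'z51',world(b,u/1.25,v/1.25,z=51).round())
for n,(u,v) in dict(rimL=(365,170),rimR=(424,170)).items(): print(n,world(b,u/1.25,v/1.25,z=95).round(),world(b,u/1.25,v/1.25).round())
print('scene')
for n,(u,v) in dict(ball=(361,295),h2=(266,393),h1=(320,335),gd=(474,238),wallR=(455,297),wallRt=(585,290),shelfE=(440,170)).items():
    print(n,world(a,u/1.25,v/1.25).round(),'z51',world(a,u/1.25,v/1.25,z=51).round(),'z95',world(a,u/1.25,v/1.25,z=95).round())
save(a,"s1.png",(320,40,490,280),2.4)
```

```text
ball [ 523. -105.   22.] z51 [ 521. -103.   51.]
bowlc [ 521. -106.   22.] z51 [ 520. -104.   51.]
h1 [ 472. -161.   53.] z51 [ 472. -161.   51.]
h2 [ 402. -228.   54.] z51 [ 402. -228.   51.]
hm [ 441. -192.   52.] z51 [ 441. -192.   51.]
gd [640. -53. 202.] z51 [685. -51.  51.]
cabFL [628. 249.   0.] z51 [618. 226.  51.]
cabFR [ 629. -162.    5.] z51 [ 620. -155.   51.]
shelfR [ 629. -161.  210.] z51 [ 674. -195.   51.]
shelfM [628.  47. 202.] z51 [670.  79.  51.]
shelfL [630. 229. 205.] z51 [674. 319.  51.]
plantR [ 714. -129.  272.] z51 [ 830. -168.   51.]
rimL [693. -15.  95.] [658. -23. 201.]
rimR [691. -92.  95.] [655. -86. 203.]
scene
ball [ 526. -106.   21.] z51 [ 528. -113.   51.] z95 [ 530. -123.   95.]
h2 [ 403. -229.   52.] z51 [ 403. -229.   51.] z95 [ 414. -232.   95.]
h1 [ 473. -162.   52.] z51 [ 472. -161.   51.] z95 [ 479. -169.   95.]
gd [658. -97. 201.] z51 [684. -45.  51.] z95 [677. -60.  95.]
wallR [ 629. -162.  219.] z51 [ 650. -125.   51.] z95 [ 645. -135.   95.]
wallRt [ 758. -165.  220.] z51 [ 822. -129.   51.] z95 [ 806. -138.   95.]
shelfE [630. -15. 202.] z51 [648.  60.  51.] z95 [643.  38.  95.]
```

View pics/t1.png

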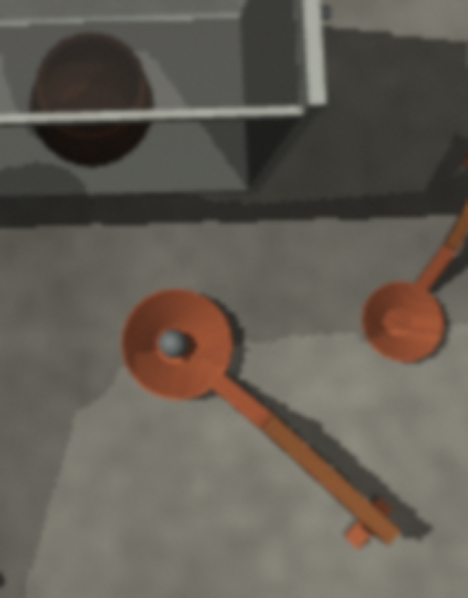

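View pics/s1.png

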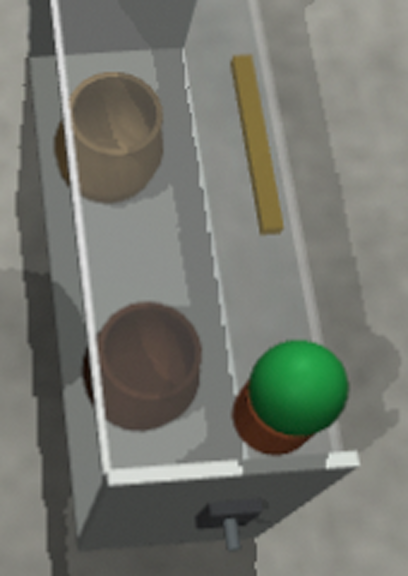

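Large copper scoop with the ball is confirmed, and the dark gourd's mouth is at about scene px (382,187). Moving above the handle.

Emit:
jog_arm(
  steps=[
    [1, 0.0728, -0.0664, 0.023, 0, 0, 0],
    [1, 0.0728, -0.0664, 0.023, 0, 0, 0],
    [1, 0.0728, -0.0664, 0.023, 0, 0, 0],
    [1, 0.0728, -0.0664, 0.023, 0, 0, 0],
    [1, 0.0728, -0.0664, 0.023, 0, 0, 0],
    [1, 0.0728, -0.0664, 0.023, 0, 0, 0],
    [1, 0.0728, -0.0664, 0.023, 0, 0, 0],
    [1, 0.0728, -0.0664, 0.023, 0, 0, 0],
    [1, 0.0728, -0.0664, 0.023, 0, 0, 0],
    [1, 0, 0, 0, 0, 0, 0],
  ],
)

```text
clock: 1.35
eef_pos: [442.6, -185.5, 300.3]
tool_rot: [-3.138, -0.0, 0.422]
force: [0.2, -1.0, 0.5]
width: 85.6
gripper_force: 0.0
```

Emit:
jog_arm(
  steps=[
    [1, 0, 0, 0, 0, 0, -0.06],
    [1, 0, 0, 0, 0, 0, -0.06],
    [1, 0, 0, 0, 0, 0, -0.06],
    [1, 0, 0, 0, 0, 0, 0],
    [1, 0, 0, 0, 0, 0, 0],
  ],
)

```text
clock: 1.98
eef_pos: [440.9, -190.5, 301.2]
tool_rot: [3.141, 0.0, 0.771]
force: [-0.4, 0.6, 0.1]
width: 85.3
gripper_force: 0.0
```

Run:
```python
from h import *
import pickle
a,b=pickle.load(open("im0.pkl","rb"))
print('gourd',world(a,320+150/2.4,40+354/2.4,z=95),world(b,280+92/2.6,110+78/2.6,z=95))
w=get_image("wrist");pickle.dump(w,open("w0.pkl","wb"));save(w,"w0.png",scale=1.25)
s=read_state();print(s['clock'],s['eef_pos'],s['tool_rot'],s['qpos'])
```

```text
gourd [682.59722581 -55.917668    95.        ] [685.39515176 -53.51732547  95.        ]
2.025 [ 441.01714192 -190.28365062  301.24968716] [3.14145243e+00 2.19163680e-04 7.71408520e-01] [ 0.38274579  0.55349733 -0.04877065  2.0800454   0.05312991  0.50915374
 -0.50454025]
```

View pics/w0.png

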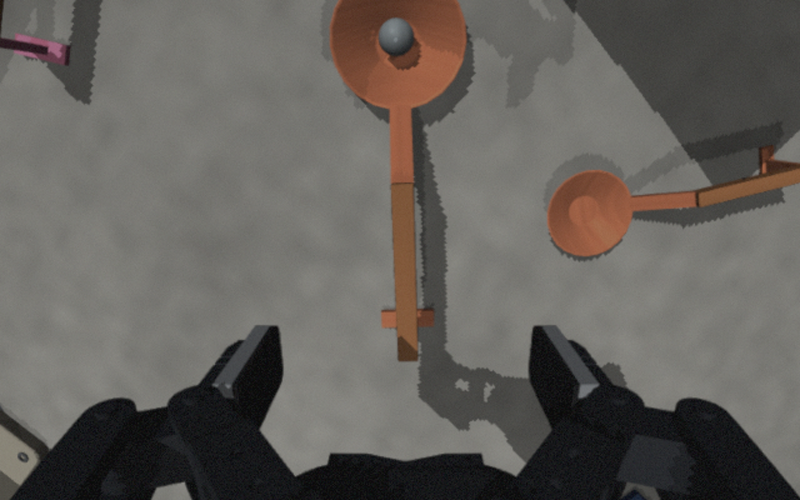

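The wrist view shows the scoop's handle from (402,183) to (407,350), between the fingers, and the bowl centre at (398,40). I'll convert these to world positions.

Run:
```python
from h import *
import pickle
w=pickle.load(open("w0.pkl","rb"))
P=[world(w,u/1.25,v/1.25,z=51) for u,v in((402,184),(407,347))]
d=P[1]-P[0]; print(P,np.linalg.norm(d),np.arctan2(-d[1],-d[0]))
print('bowl',world(w,398/1.25,38/1.25,z=18))
u=-d/np.linalg.norm(d); g=P[0]-u*50; print('grip',g)
```

```text
[array([ 471.579139  , -159.03656746,   51.        ]), array([ 405.82531059, -226.60352443,   51.        ])] 94.28074895937796 0.7989970691532823
bowl [ 524.27845512 -104.62371368   18.        ]
grip [ 436.70784813 -194.86941654   51.        ]
```

Emit:
jog_arm(
  steps=[
    [1, -0.011, 0.0005, 0.04, 0, 0, -0.014],
    [1, 0, 0, 0.05, 0, 0, 0],
    [1, 0, 0, 0.05, 0, 0, 0],
    [1, 0, 0, 0.04, 0, 0, 0],
    [1, 0, 0, 0.02, 0, 0, 0],
    [1, 0, 0, 0, 0, 0, 0],
    [1, 0, 0, 0, 0, 0, 0],
  ],
)

```text
clock: 2.9
eef_pos: [437.7, -194.0, 201.8]
tool_rot: [3.141, -0.0, 0.802]
force: [-0.0, 0.1, 0.5]
width: 85.4
gripper_force: 0.0
```

Emit:
jog_arm(
  steps=[
    [0, 0, 0, 0, 0, 0, 0],
    [-0.4, 0, 0, 0, 0, 0, 0],
    [-0.6, 0, 0, 0, 0, 0, 0],
    [-0.7, 0, 0, 0, 0, 0, 0],
    [-0.8, 0, 0, 0, 0, 0, 0],
    [-1, 0, 0, 0, 0, 0, 0],
    [-1, 0, 0, 0, 0, 0, 0],
    [-1, 0, 0, 0, 0, 0, 0],
    [-1, 0, 0, 0, 0, 0, 0],
  ],
)

```text
clock: 4.03
eef_pos: [437.4, -193.8, 201.4]
tool_rot: [-3.141, 0.0, 0.802]
force: [-0.8, 0.7, 5.9]
width: 10.6
gripper_force: 58.8
```

Emit:
jog_arm(
  steps=[
    [-1, 0, 0, -0.01, 0, 0, 0],
    [-1, 0, 0, -0.02, 0, 0, 0],
    [-1, 0, 0, -0.03, 0, 0, 0],
    [-1, 0, 0, -0.035, 0, 0, 0],
    [-1, 0, 0, -0.035, 0, 0, 0],
    [-1, 0, 0, -0.035, 0, 0, 0],
    [-1, 0, 0, -0.03, 0, 0, 0],
    [-1, 0, 0, -0.02, 0, 0, 0],
    [-1, 0, 0, -0.01, 0, 0, 0],
    [-1, 0, 0, 0, 0, 0, 0],
  ],
)

```text
clock: 5.28
eef_pos: [437.4, -193.9, 313.9]
tool_rot: [3.141, -0.0, 0.802]
force: [0.1, 0.3, -1.3]
width: 10.8
gripper_force: 58.5
```

Run:
```python
from h import *
import pickle
w=get_image("wrist");pickle.dump(w,open("w1.pkl","wb"));save(w,"w1.png",(180,0,460,300),2)
s=read_state();print(s)
```

```text
{'clock': 5.325, 'qpos': array([ 0.40472197,  0.52986652, -0.06591855,  2.07481666,  0.06489562,
        0.53910345, -0.47694762]), 'qd': array([-0.00045786,  0.00927169,  0.00165938,  0.00572771,  0.00135791,
       -0.00168689,  0.00017086]), 'tau': array([ 2.05975195e-02, -4.48156679e+01, -1.24578495e-01, -1.22548011e+01,
       -3.93264438e-02, -4.00104455e-02,  9.39854726e-04]), 'eef_pos': array([ 437.31826933, -193.83344749,  313.5990941 ]), 'tool_rot': array([-3.14130206e+00,  1.29727355e-04,  8.01749862e-01]), 'force': array([-0.26373175,  0.14184525, -0.0839165 ]), 'torque': array([-0.05507605,  0.07919708, -0.00574924]), 'gripper_force': 58.48199486732483, 'width': 10.819049178523619}
```

View pics/w1.png

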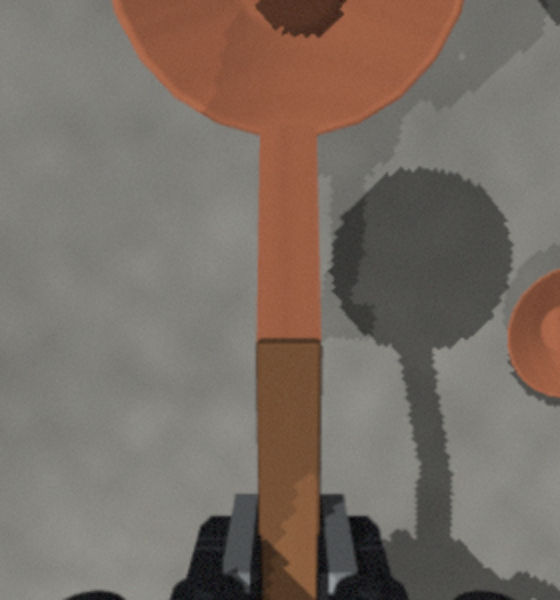

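The scoop is held and level (wrist crop). Next I swing the yaw to 0.

Emit:
jog_arm(
  steps=[
    [-1, 0, 0, 0, 0, 0, 0.02],
    [-1, 0, 0, 0, 0, 0, 0.045],
    [-1, 0, 0, 0, 0, 0, 0.056],
    [-1, 0, 0, 0, 0, 0, 0.056],
    [-1, 0, 0, 0, 0, 0, 0.056],
    [-1, 0, 0, 0, 0, 0, 0.056],
    [-1, 0, 0, 0, 0, 0, 0.056],
    [-1, 0, 0, 0, 0, 0, 0.036],
    [-1, 0, 0, 0, 0, 0, 0.02],
    [-1, 0, 0, 0, 0, 0, 0],
  ],
)

```text
clock: 6.58
eef_pos: [437.4, -193.7, 313.5]
tool_rot: [-3.141, 0.001, -0.0]
force: [0.2, 0.2, -1.4]
width: 10.8
gripper_force: 58.5
```

Emit:
jog_arm(
  steps=[
    [-1, 0.002, -0.01, 0, 0, 0, 0],
    [-1, 0.004, -0.03, 0, 0, 0, 0],
    [-1, 0.006, -0.042, 0, 0, 0, 0],
    [-1, 0.006, -0.042, 0, 0, 0, 0],
    [-1, 0.006, -0.042, 0, 0, 0, 0],
    [-1, 0.006, -0.042, 0, 0, 0, 0],
    [-1, 0.004, -0.03, 0, 0, 0, 0],
    [-1, 0.002, -0.01, 0, 0, 0, 0],
    [-1, 0, 0, 0, 0, 0, 0],
    [-1, 0, 0, 0, 0, 0, 0],
  ],
)

```text
clock: 7.82
eef_pos: [455.4, -70.6, 313.8]
tool_rot: [3.141, -0.0, -0.002]
force: [0.7, -0.1, -1.1]
width: 10.5
gripper_force: 58.5
```

Run:
```python
from h import *
import pickle
w=get_image("top");a=get_image("scene");pickle.dump((a,w),open("t2.pkl","wb"))
both=np.vstack([w["pixels"][100:330,150:550],a["pixels"][60:330,180:580]])
save({"pixels":both},"t2.png",None,1.19)
s=read_state();print(s['clock'],s['eef_pos'],s['tool_rot'],s['qpos'],s['force'])
```

```text
7.925 [455.35991453 -70.60046874 313.74683421] [ 3.14127925e+00 -3.92075504e-05 -1.71757430e-03] [-0.041647    0.51940091  0.19100466  2.12452691 -0.19243045  0.51339025
 -1.27973685] [ 0.04946327 -0.41311354 -1.91638014]
```

View pics/t2.png

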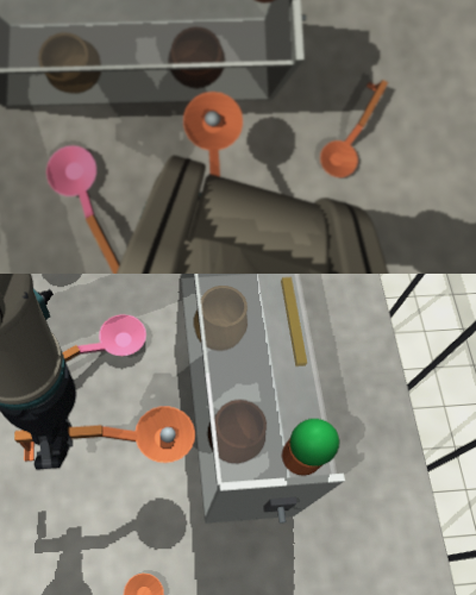

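The ball lies in the bowl (px (212,118) top, (168,433) scene). I need to check the arm's forward extent and the bowl's droop.

Run:
```python
from h import *
import pickle
a,b=pickle.load(open("t2.pkl","rb"))
# arm points from top & scene cams: front extent per height
for im in (b,a):
    P=np.array([world(im,u,v) for v in range(0,400,4) for u in range(0,640,4) if im["depth"][v,u]>0])
    m=(P[:,0]>350)&(P[:,0]<650)&(P[:,1]>-230)&(P[:,1]<150)&(P[:,2]>230); Q=P[m]
    for z in range(230,700,60):
        q=Q[(Q[:,2]>=z)&(Q[:,2]<z+60)]
        if len(q): print(z,'xmax',q[:,0].max().round(),'y',q[:,1].min().round(),q[:,1].max().round())
    print()
for im in (b,a):
    P=np.array([world(im,u,v) for v in range(400) for u in range(640) if im["depth"][v,u]>0])
    C=np.array([455.4+125,-70.6])
    m=(np.hypot(*(P[:,:2]-C).T)<43)&(P[:,2]>105)&(P[:,2]<165);Q=P[m]
    r=np.hypot(*(Q[:,:2]-C).T)
    print(len(Q),Q.min(0).round(1),Q.max(0).round(1))
    k=r>33; A=np.c_[Q[k][:,:2]-C,np.ones(k.sum())]; print('rim plane',np.linalg.lstsq(A,Q[k][:,2],rcond=None)[0].round(3))
# gourd rim seen from scene
c=a; print('gourd again', world(a,180+237/1.19,60+(430-274)/1.19,z=95))
```

```text
410 xmax 488.0 y -54.0 -49.0
470 xmax 507.0 y -120.0 -35.0
530 xmax 492.0 y -117.0 -27.0

230 xmax 492.0 y -132.0 -83.0
290 xmax 494.0 y -109.0 -53.0
350 xmax 497.0 y -107.0 -43.0
410 xmax 499.0 y -121.0 -53.0
470 xmax 509.0 y -123.0 -46.0
530 xmax 471.0 y -117.0 -91.0

1957 [ 538.  -108.   113.1] [616.  -34.4 136.7]
rim plane [-2.00000e-03  9.00000e-03  1.29987e+02]
1889 [ 537.5 -108.1  111.5] [615.6 -33.1 136.3]
rim plane [-3.00000e-03 -0.00000e+00  1.28556e+02]
gourd again [676.58888281 -61.52505178  95.        ]
```

The bowl is level with its centre 122 mm ahead of the TCP, and the arm clears. I'll overlay the predicted gourd mouth to settle its position.

Run:
```python
from h import *
import pickle
a,b=pickle.load(open("im0.pkl","rb"))
def proj(im,P):
    f=200/np.tan(np.radians(im["vertical_fov"])/2)
    K=np.array([[f,0,im["cx"]],[0,f,im["cy"]],[0,0,1.]])
    return cv2.projectPoints(P,cv2.Rodrigues(np.array(im["R"],float))[0],np.array(im["t"],float),K,np.array([im["k1"],0,0,0.]))[0][:,0]
th=np.linspace(0,2*np.pi,73)
out=[]
for im,(x0,y0,x1,y1) in ((a,(340,140,430,240)),(b,(270,100,360,200))):
    s=5; p=cv2.resize(im["pixels"][y0:y1,x0:x1,::-1],None,fx=s,fy=s,interpolation=cv2.INTER_CUBIC)
    p=cv2.convertScaleAbs(p,alpha=1.8)
    for r,z,col in ((35,95,(0,255,255)),(30,95,(0,255,0))):
        c=np.c_[684+r*np.cos(th),-54+r*np.sin(th),0*th+z]
        q=((proj(im,c)-[x0,y0]+.5)*s).astype(int); cv2.polylines(p,[q],False,col,1)
    out.append(p[:,:390])
cv2.imwrite("pics/ov.png",np.hstack(out))
```

```text
(no output)
```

View pics/ov.png

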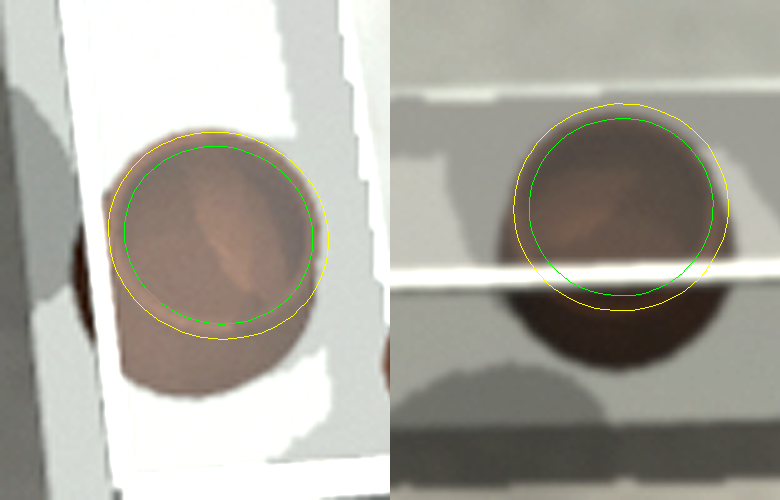

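The overlay fits to about 3 mm, with the gourd at around (680.5,-53.5). Now moving in under the shelf.

Emit:
jog_arm(
  steps=[
    [-1, 0.008, 0, 0, 0, 0, 0],
    [-1, 0.02, 0, 0, 0, 0, 0],
    [-1, 0.03, 0, 0, 0, 0, 0],
    [-1, 0.034, 0, 0, 0, 0, 0],
    [-1, 0.034, 0, 0, 0, 0, 0],
    [-1, 0.034, 0, 0, 0, 0, 0],
    [-1, 0.026, 0, 0, 0, 0, 0],
    [-1, 0.014, 0, 0, 0, 0, 0],
    [-1, 0.006, 0, 0, 0, 0, 0],
    [-1, 0, 0, 0, 0, 0, 0],
  ],
)

```text
clock: 9.18
eef_pos: [558.2, -69.9, 313.6]
tool_rot: [-3.142, 0.0, -0.0]
force: [0.5, -0.0, -1.5]
width: 11.0
gripper_force: 58.5
```

Emit:
jog_arm(
  steps=[
    [-1, 0, -0.0155, 0.0005, -0.025, 0, 0],
    [-1, 0, -0.031, 0.0015, -0.05, 0, 0],
    [-1, 0, -0.031, 0.0015, -0.05, 0, 0],
    [-1, 0, -0.031, 0.0015, -0.05, 0, 0],
    [-1, 0, -0.0155, 0.0005, -0.025, 0, 0],
    [-1, 0, 0, 0, 0, 0, 0],
  ],
)

```text
clock: 9.93
eef_pos: [558.1, -7.7, 300.8]
tool_rot: [2.742, 0.002, 0.003]
force: [-0.2, -0.4, -1.4]
width: 10.7
gripper_force: 58.7
```

Run:
```python
from h import *
from scipy.spatial.transform import Rotation as R
s=read_state();print(s['eef_pos'],s['tool_rot'],s['qpos'],s['force'])
print('handle',s['eef_pos']+R.from_euler('xyz',s['tool_rot']).as_matrix()@[0,0,156])
```

```text
[558.12918852  -7.73546728 300.82960484] [2.74202341e+00 1.51307866e-03 2.77020815e-03] [-0.50408547  0.73149447  0.55240546  1.88557142  0.06830894  0.63377154
 -1.6920954 ] [-0.22921253 -0.41704168 -1.41485708]
handle [558.07985879 -68.4231989  157.1180994 ]
```

Emit:
jog_arm(
  steps=[
    [-1, 0, -0.025, 0.001, -0.04, 0, 0],
    [-1, 0, -0.031, 0.0015, -0.05, 0, 0],
    [-1, 0, -0.031, 0.0015, -0.05, 0, 0],
    [-1, 0, -0.031, 0.0015, -0.05, 0, 0],
    [-1, 0, -0.0185, 0.0005, -0.03, 0, 0],
    [-1, 0, 0, 0, 0, 0, 0],
    [-1, 0, 0, 0, 0, 0, 0],
    [-1, 0, 0, 0, 0, 0, 0],
    [-1, 0, 0, 0, 0, 0, 0],
  ],
)

```text
clock: 11.05
eef_pos: [558.6, 45.1, 262.8]
tool_rot: [2.303, -0.001, -0.002]
force: [-0.5, -0.7, -0.6]
width: 10.6
gripper_force: 58.8
```

Run:
```python
from h import *
w=get_image("top");a=get_image("scene")
s=2.8
both=np.hstack([cv2.convertScaleAbs(i["pixels"][y:y+140,x:x+140],alpha=1.5) for i,x,y in((w,250,90),(a,310,110))])
save({"pixels":both},"t3.png",None,s)
s=read_state();print(s['clock'],s['eef_pos'],s['tool_rot'],s['qpos'],s['force'])
```

```text
11.15 [558.54090114  45.43617852 262.5296204 ] [ 2.30241108e+00 -5.42095546e-04 -9.35363411e-04] [-0.83034106  1.00314472  0.82928872  1.85630545  0.21933394  0.70706229
 -1.97534585] [-0.22770512  0.10482374  0.13679519]
```

View pics/t3.png

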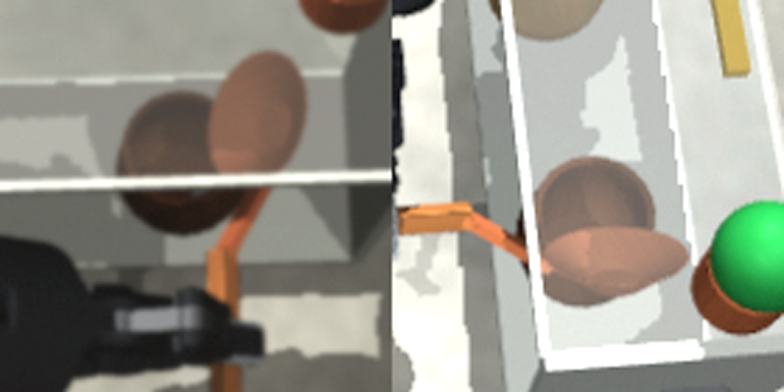

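The bowl is tipped and empty, with its lip over the dark gourd's mouth. Rolling back level, then out.

Emit:
jog_arm(
  steps=[
    [-1, 0, 0.031, 0.0015, 0.05, 0, 0],
    [-1, 0, 0.031, 0.0015, 0.05, 0, 0],
    [-1, 0, 0.031, 0.0015, 0.05, 0, 0],
    [-1, 0, 0.031, 0.0015, 0.05, 0, 0],
    [-1, 0, 0.031, 0.0015, 0.05, 0, 0],
    [-1, 0, 0.031, 0.0015, 0.05, 0, 0],
    [-1, 0, 0.031, 0.0015, 0.05, 0, 0],
    [-1, 0, 0.031, 0.0015, 0.05, 0, 0],
    [-1, 0, 0.0124, 0.0005, 0.02, 0, 0],
    [-1, 0, 0, 0, 0, 0, 0],
  ],
)

```text
clock: 12.4
eef_pos: [558.0, -71.7, 314.0]
tool_rot: [3.141, 0.0, -0.004]
force: [-0.0, 0.3, -0.4]
width: 11.0
gripper_force: 58.8
```

Emit:
jog_arm(
  steps=[
    [-1, -0.02, 0, 0, 0, 0, 0],
    [-1, -0.04, 0, 0, 0, 0, 0],
    [-1, -0.05, 0, 0, 0, 0, 0],
    [-1, -0.05, 0, 0, 0, 0, 0],
    [-1, -0.05, 0, 0, 0, 0, 0],
    [-1, -0.03, 0, 0, 0, 0, 0],
    [-1, 0, 0, 0, 0, 0, 0],
    [-1, 0, 0, 0, 0, 0, 0],
  ],
)

```text
clock: 13.4
eef_pos: [439.5, -69.5, 314.0]
tool_rot: [3.141, -0.002, 0.001]
force: [0.2, 0.0, -1.2]
width: 10.6
gripper_force: 58.8
```

Run:
```python
from h import *
w=get_image("top");a=get_image("scene")
both=np.hstack([cv2.convertScaleAbs(i["pixels"][y:y+200,x:x+200],alpha=1.5) for i,x,y in((w,230,90),(a,250,110))])
save({"pixels":both},"t4.png",None,2)
s=read_state();print(s['clock'],s['eef_pos'],s['tool_rot'],s['qpos'],s['force'])
```

```text
13.5 [439.44375464 -69.60518876 313.86548688] [ 3.14134457e+00 -1.28281863e-03  2.47685392e-04] [-0.03093136  0.50159791  0.17559361  2.16464352 -0.18018399  0.48727053
 -1.28767168] [ 0.13736414  0.20325158 -1.75574024]
```

View pics/t4.png

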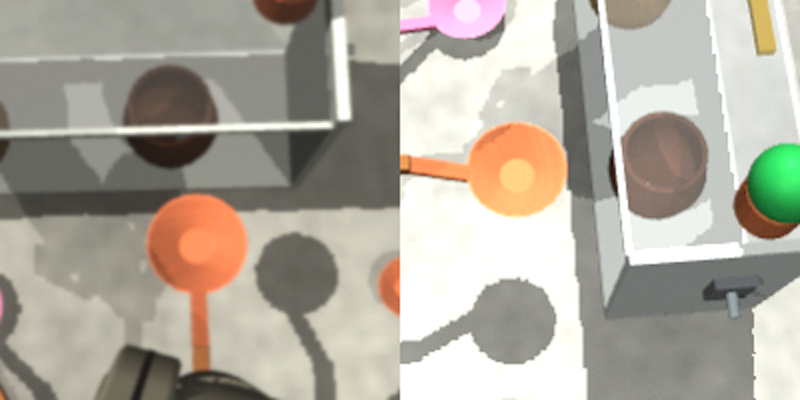

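The scoop is empty and no ball is visible outside the gourd, so it's in the dark gourd. Both gourds are where they were. Setting the scoop down here.

Emit:
jog_arm(
  steps=[
    [-1, 0, 0, 0.02, 0, 0, 0],
    [-1, 0, 0, 0.04, 0, 0, 0],
    [-1, 0, 0, 0.05, 0, 0, 0],
    [-1, 0, 0, 0.05, 0, 0, 0],
    [-1, 0, 0, 0.035, 0, 0, 0],
    [-1, 0, 0, 0.015, 0, 0, 0],
    [-1, 0, 0, 0.008, 0, 0, 0],
    [-1, 0, 0, 0.004, 0, 0, 0],
    [-1, 0, 0, 0.0025, 0, 0, 0],
    [-1, 0, 0, 0, 0, 0, 0],
  ],
)

```text
clock: 14.75
eef_pos: [438.6, -69.8, 202.2]
tool_rot: [-3.141, 0.001, -0.001]
force: [0.1, -0.1, -1.7]
width: 10.7
gripper_force: 58.9
```

Emit:
jog_arm(
  steps=[
    [-1, 0, 0, 0.0015, 0, 0, 0],
    [-1, 0, 0, 0, 0, 0, 0],
    [-0.6, 0, 0, 0, 0, 0, 0],
    [-0.3, 0, 0, 0, 0, 0, 0],
    [0, 0, 0, 0, 0, 0, 0],
    [0.5, 0, 0, 0, 0, 0, 0],
    [1, 0, 0, 0, 0, 0, 0],
    [1, 0, 0, 0, 0, 0, 0],
    [1, 0, 0, 0, 0, 0, 0],
    [1, 0, 0, 0, 0, 0, 0],
  ],
)

```text
clock: 16.0
eef_pos: [438.5, -69.7, 201.6]
tool_rot: [-3.141, 0.001, -0.0]
force: [-0.8, 0.7, 0.1]
width: 85.7
gripper_force: 0.0
```

Emit:
jog_arm(
  steps=[
    [1, 0, 0, -0.02, 0, 0, 0],
    [1, 0, 0, -0.05, 0, 0, 0],
    [1, 0, 0, -0.08, 0, 0, 0],
    [1, 0, 0, -0.08, 0, 0, 0],
    [1, 0, 0, -0.08, 0, 0, 0],
    [1, 0, 0, 0, 0, 0, 0],
    [1, 0, 0, 0, 0, 0, 0],
  ],
)

```text
clock: 16.88
eef_pos: [438.4, -69.4, 356.7]
tool_rot: [-3.141, 0.001, 0.0]
force: [0.2, 0.0, 0.6]
width: 85.3
gripper_force: 0.0
```

Run:
```python
from h import *
import pickle
a0,b0=pickle.load(open("im0.pkl","rb"))
w=get_image("top");a=get_image("scene");s=read_state();print(s['clock'],s['eef_pos'],s['width'])
C=np.array([561,-70])
for im in(w,a):
    P=np.array([world(im,u,v) for v in range(400) for u in range(640) if im["depth"][v,u]>0])
    Q=P[(np.hypot(*(P[:,:2]-C).T)<45)&(P[:,2]>7)&(P[:,2]<60)]
    k=(np.hypot(*(Q[:,:2]-C).T)>33); A=np.c_[Q[k][:,:2]-C,np.ones(k.sum())]
    print('rim',np.linalg.lstsq(A,Q[k][:,2],rcond=None)[0].round(3),Q.min(0).round(),Q.max(0).round())
    H=P[(np.abs(P[:,1]+70)<5)&(P[:,0]>390)&(P[:,0]<480)&(P[:,2]>30)&(P[:,2]<70)]
    print('handle z',np.median(H[:,2]) if len(H) else None)
# gourd shift between start and now (scene view patches)
for n,(x0,y0,x1,y1) in dict(dark=(352,160,408,222),pale=(340,65,392,126)).items():
    t=a0["pixels"][y0:y1,x0:x1]; r=cv2.matchTemplate(a["pixels"][y0-8:y1+8,x0-8:x1+8],t,cv2.TM_CCOEFF_NORMED)
    print(n,cv2.minMaxLoc(r)[1],np.subtract(cv2.minMaxLoc(r)[3],8))
```

```text
16.975 [438.21940577 -69.51900012 355.86438932] 85.03751300310859
rim [-2.7000e-02 -5.0000e-03  1.8611e+01] [ 517. -106.    7.] [598. -33.  26.]
handle z None
rim [-2.80e-02 -1.50e-02  1.72e+01] [ 516. -106.    7.] [598. -32.  27.]
handle z 50.429260588804084
dark 0.990248441696167 [0 0]
pale 0.9619269967079163 [0 0]
```

```bash
python3 -c "
from cell import *
print(finish_job())"
```

```text
the job is handed in; nothing more can be done
None
```

The ball was tipped into the dark gourd and the scoop set down upright on the table outside the cabinet and released; neither gourd shifted and the job is handed in at about 17 s. I did not see the ball inside the gourd; I infer it from the empty scoop and no ball visible in the crops of that area.

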